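# Move the charged battery pack from its charger to the mini chopper

### The job

The battery pack is charged: press the charger's sprung catch so that the pack springs loose, slide the pack back out of the charger's rails, then slide it along the rails on top of the mini chopper until the chopper's catch clicks up behind it and it stays fully home. Do not force or bang anything, and leave the things standing around where they are.

Things in the scene. Friction and masses are not known exactly. Their poses are not given: they have to be found in the camera images.
- pack_centre (a point): Centre of the black battery pack, half-way up (23 mm over the feet of its skids). 80 mm long (x), 46 mm high (z), body 48 mm wide (y) with flat sides; a skid along the bottom of each side, 5.5 mm thick, 64 mm wide over both; between the skids the underside is 3 mm higher. The +x end (contact slots) goes in first. 0.27 to 0.45 kg. It starts clipped home in the charger.
- pack: The same battery pack; origin at the centre of its underside, same axes as pack_centre.
- charger: Low white battery charger, 158 x 88 mm, cannot move; origin on the worktop under its middle; x points the way a pack slides in, z up. Flat deck 24 mm above the worktop, from x = -82 mm to the end stop at +56 mm; there an end housing rises 37 mm above the deck. Grey rails stand on both sides from x = 0 to +56 mm, with a flared mouth from x = -17 mm to 0.
- charger_home (a point): Pack centre when home in the charger: x = +14 mm, 23 mm above the deck; axes of charger. Each rail is a side wall (walls 70 mm apart) with a lip over the pack's skid (lips 55 mm apart, slot 7.5 mm high, lip top 12 mm over the deck). A sprung, damped ejector block in the end housing pushes the pack out: 4 N at home, 2 N at the end of its 14 mm travel.
- charger_mouth (a point): Pack centre just outside the charger's rails: x = -62 mm (76 mm back from home), 23 mm above the deck; axes of charger. From here outwards the pack can be lifted off; farther in, the lips hold it down.
- charger_press (a point): Where to press the charger's catch: ribbed top of a sprung tongue, 34 mm wide, 26 mm from the near end of a home pack; moves with the tongue. Hinged at x = -76 mm, it slopes up to a tip at x = -26 mm, 8.5 mm over the deck, behind the pack. Pressed straight down here by 4 mm, flush with the deck (3 to 6 N, then rigid), it frees the pack, which slides out 9 to 14 mm over it and stays there.
- charger_catch (a joint): Angle of the charger's tongue, rad: 0 up (locking), about 0.11 held down under a pack lying over it, 0.17 flush with the deck, 0.19 bottomed.
- chopper: White mini chopper with a clear bowl on a rubber suction foot (120 mm across), cannot move; origin on the worktop under its middle, x points the way a pack slides in. The top of its head is a fitting with the same x and y measures, rails, tongue, ejector and end housing as the charger, its deck 122 mm above the worktop. It starts empty.
- chopper_mouth (a point): Pack centre just outside the chopper's rails: x = -62 mm (76 mm back from home), 23 mm above the deck; axes of chopper. A pack can be set down on the deck and tongue here, then slid in.
- chopper_home (a point): Where the pack centre must finally be: x = +14 mm, 23 mm above the deck; axes of chopper, pack x along this x. Going in, the pack meets the ejector 14 mm before home (up to 12 N in all), passes the tip of the tongue, which snaps up behind it, and 2 mm after home meets the rigid end stop. Let go, it rests back against the tongue; short of the click it is pushed out again.
- chopper_catch (a joint): Angle of the chopper's tongue, rad: 0 up (also when locking behind a home pack), about 0.11 held down by a pack that lies over it, 0.17 flush.
- jam_jar: Jam jar, 66 mm wide, 108 mm high, bystander; origin under its centre.
- salt_shaker: Salt shaker, 44 mm wide, 90 mm high, bystander; origin under its centre.
- kitchen_timer: Round kitchen timer, 70 mm wide, 62 mm high, bystander; origin under its centre.
- bag_clip: Wooden clip, 72 x 15 mm, 12 mm high, lying near the front edge between charger and chopper, bystander; origin under its centre.
Mind the look-alikes: they are no part of the job. What is shaped like the pack but yellow is not meant.

How it is judged:
On the way, in this order (a step that is already met when the one before it is completed fails the run):
1. the charger's catch is pressed down while the pack is in the charger (value of joint charger_catch above 0.1 rad and x of pack_centre in the frame of charger_home above -0.02 m), for 0.05 s.
2. the pack has been slid out along the charger's rails by more than 40 mm (x of pack_centre in the frame of charger_home between -0.12 and -0.04 m).
3. the pack is clear of the charger (horizontal distance between pack_centre and charger_home above 0.12 m).
At the end, for the whole second after the job is handed in: The released pack is at rest in the chopper's rails, its centre within 3 mm short of home (5 mm sideways, 4 mm in height, 0.08 rad), the chopper's catch is up behind it (under 0.03 rad), and the charger's catch has sprung back up (under 0.03 rad) (x of pack_centre in the frame of chopper_home between -0.003 and 0.004 m and y of pack_centre in the frame of chopper_home between -0.005 and 0.005 m and z of pack_centre in the frame of chopper_home between -0.004 and 0.004 m and angle between the x axis of pack and the x axis of chopper, either way round below 0.08 rad and value of joint each of chopper_catch, charger_catch below 0.03 rad and linear speed of pack below 0.01 m/s); the robot touches nothing.
It fails at once if the charger is pushed or pulled with more than 80 N (contact force between charger and anything else above 80 N).
It fails at once if the chopper is pushed with more than 80 N (contact force between chopper and anything else above 80 N).
It fails at once if a bystander (jam jar, salt shaker, timer or clip) is displaced by more than 30 mm (distance of any of jam_jar, salt_shaker, kitchen_timer, bag_clip from where it was at the start of the episode above 0.03 m).
It also fails if it takes over 58 s, if anything falls off the work surface, if the arm or the gripper's body presses on something with over 40 N, if the wrist force passes 120 N, or if a joint passes its speed limit or range.

### The arm

A 6-joint arm with a two-finger parallel gripper is mounted at the origin on a cart in front of the work surface, level with it; the furniture and walls round the work are solid. World frame = base frame: x ahead of the robot, y to its left, z up, the work surface at z = 0. Lengths are in m, angles in rad, forces in N, time in s.
With the tool pointing down it reaches from about 0.275 to 0.85 m from the base axis. Payload 19 kg.
Tool frame: the origin (TCP) lies on the mounting face of the last link; the fingertips stand 173 mm ahead of it and the grasp point (between the pads) lies 155 mm ahead of it; z points along the fingers, y is the line along which they close (so a half turn about z gives the same grasp; the last joint's range is limited). The gripper opens to 85 mm and grips with 20 to 120 N. Pads are 22 mm wide; open, the fingers measure 114 mm over their backs; the gripper's body (76 mm by 85 mm) begins 54 mm behind the grasp point. The pads swing forward as they close: fully open they stand 13 mm farther back than shut.
Start: joints at [-1.404, 0.15, 1.437, -0, 1.554, -0.134], TCP at [0.17, -0.549, 0.405] pointing down, gripper open.
Joint ranges: [-2.8, 2.8], [-0.68, 2.1], [0.12, 2.68], [-1.39, 4.53], [0.16, 2.79], [-2.81, 2.81]. Speed limits (rad/s): [1.89, 1.89, 2.22, 3.01, 3.01, 3.01].

### API

Orientations are given as a unit quaternion [x, y, z, w].
In Python, from workcell import arm gives the robot as it stands.
- The arm moves only by the tool apply_moves, never from a script. Its argument "moves" is one flat list of numbers, 5 for each row, row after row: the gripper command: -1 is shut, 1 is fully open, values between are in proportion, then the shift along the world's x, y, z in m, then the turn about the world's z in rad. A call has 1 to 10 rows; each row shifts and turns the commanded pose from where the row before left it; what a row does not reach is not made up. A row lasts 1/12 s, in which the tool goes at most 41.7 mm and 7.16 degrees, less where a joint would pass 70% of its speed; a pose out of reach is approached as far as the arm can. A call with a gripper value outside its range is refused whole. The fingers move at their own pace and stop on an object; "newtons" is the grip in N (left out, the last holds). Time passes only in rows, so rows that do not move let the fingers close. It gives the time, the measured TCP pose, the force, the opening and the grip force at its end, in the units of the state.
- arm.get_obs(): the state, without advancing time (a new reading comes with each control period).
- arm.read_camera(name): name is "scene" or "top" or "wrist"; returns the picture (400x640x3 uint8, red, green, blue); there is no depth.
- arm.calibration(name): a dict with "K" (3x3 intrinsics, pixels), "world_to_cam" (4x4, takes a point from world to camera coordinates); the wrist camera has in their place "hand_eye" (4x4, takes a point from camera to tool coordinates, whose origin is the TCP and whose axes are the flange's). Camera axes: x right, y up, looking along -z (the intrinsics and any distortion apply to the point x, -y, -z); pixel columns grow to the right and rows downward; lengths in m; the calibration is good to about 2 mm. A picture is of the moment at which its call begins: read the wrist's pose just before it. calibration takes no time and is no camera call.
- arm.job_done(): hands the job in; it is judged then, once.
Trained networks look in the newest picture that a camera, given by its name, has taken for a name from the list of things; names that differ only in an ending like _2 or _b are one class to them, and where a whole thing is asked for, a point or a joint stands for the part that bears it (a point fixed in the world has none). Each returns a list of dicts, best first, with "conf" (0 to 1); they miss things now and then, are a little off and sometimes report something else, mostly with a low value. They report only what shows in the picture. A call takes as long as a camera call. They do not tell look-alikes from the thing itself.
- arm.silhouettes(camera, thing): "mask" (400x640 bool, what is visible of it) and "rect" ([left, top, width, height] in pixels, round what is visible of it).
The state is a dict: "t": time; "joint_positions": joint angles; "joint_vel": joint speeds; "joint_efforts": joint torques, N m; "position": TCP position; "ee_rot": TCP orientation; "ft_force": force on the tool from outside, world axes, zero at the start; "moment": the same for the moment, N m; "gripper_width": finger opening in m; "grip_force": force on a finger pad.
Only numpy, scipy, OpenCV 4.12 (cv2) and the standard library are available. Lean on these libraries where they do the work, as an engineer would, in place of code of your own. Each camera call takes 0.05 s, during which the arm holds its last target. There are 200 camera calls.

## Working session

There is one attempt and no reset: what is moved stays moved. The work goes in short steps, Python scripts to look and compute and a tool call to move; the robot and the scene stay as the last step left them, time stands still between calls to the robot, and variables do not carry over. Pictures are saved under pics/ and viewed, at most 10 in all, crops included, and the job is handed in when it is done.

Besides the shell and the picture viewer there is one more tool, called after ">>>" as a command line: name --argument value ..., lists and objects as JSON in quotes. apply_moves: Moves the arm, as the interface text tells. Its arguments: {"type":"object","properties":{"moves":{"type":"array","items":{"type":"number"}},"newtons":{"type":"number"}},"required":["moves"]}

```bash
mkdir -p pics; ls; python3 - <<'E'
from workcell import arm
import cv2,numpy as np
for n in ("scene","top"):
    im=arm.read_camera(n); cv2.imwrite(f"pics/{n}0.png",im[:,:,::-1])
    c=arm.calibration(n); print(n,{k:np.round(v,4).tolist() if not isinstance(v,str) else v for k,v in c.items()})
    for t in ("pack","charger","chopper","jam_jar","salt_shaker","kitchen_timer","bag_clip","charger_catch"):
        print(t,[(round(float(d["conf"]),2),list(map(int,d["rect"]))) for d in arm.silhouettes(n,t)][:3])
print(arm.calibration("wrist")); print(arm.get_obs())
E
```

```text
pics
scene {'K': [[465.4166, 0.0, 316.0537], [0.0, 465.4166, 202.2559], [0.0, 0.0, 1.0]], 'world_to_cam': [[-0.851, -0.5251, -0.0061, 0.3711], [0.2501, -0.4155, 0.8745, -0.3153], [-0.4618, 0.7427, 0.4849, -1.0346], [0.0, 0.0, 0.0, 1.0]]}
pack [(0.65, [306, 211, 29, 27]), (0.57, [163, 277, 39, 38]), (0.51, [358, 165, 13, 17])]
charger [(0.64, [296, 211, 59, 36])]
chopper [(0.77, [241, 211, 66, 73])]
jam_jar [(0.77, [255, 201, 20, 23])]
salt_shaker [(0.76, [277, 195, 13, 27]), (0.25, [252, 200, 22, 22])]
kitchen_timer [(0.9, [205, 248, 32, 24])]
bag_clip [(0.68, [325, 261, 22, 10]), (0.59, [275, 196, 17, 29])]
charger_catch []
top {'K': [[384.81, 0.0, 322.2196], [0.0, 384.81, 192.0169], [0.0, 0.0, 1.0]], 'world_to_cam': [[0.0238, -0.9997, -0.0091, -0.2011], [0.9985, 0.0234, 0.0503, -0.5456], [-0.0501, -0.0103, 0.9987, -1.2551], [0.0, 0.0, 0.0, 1.0]]}
pack [(0.91, [445, 177, 26, 25]), (0.63, [180, 137, 25, 24]), (0.58, [313, 184, 20, 27])]
charger [(0.86, [311, 178, 26, 48]), (0.2, [229, 135, 20, 21])]
chopper [(0.59, [312, 185, 22, 24])]
jam_jar [(0.73, [288, 138, 17, 19])]
salt_shaker
[... 759 characters left out ...]
([-1.40397539e+00,  1.50488520e-01,  1.43739264e+00,  7.88862534e-06,
        1.55379040e+00, -1.33981456e-01]), 'joint_vel': array([-5.44701936e-05, -6.88466136e-04,  1.01178334e-04,  7.19192719e-04,
       -1.12806395e-05, -2.08460710e-04]), 'joint_efforts': array([-2.99763640e-03, -7.12800336e+01, -5.71051633e+01, -3.28311835e-04,
        1.22160673e-03, -2.88779995e-05]), 'position': array([ 0.17035534, -0.54917302,  0.40467677]), 'ee_rot': array([ 9.88711054e-01,  1.49834745e-01,  3.29541262e-06, -3.95134430e-05]), 'ft_force': array([-0.2317133 , -0.43928289, -0.64784186]), 'moment': array([-0.03583698, -0.00519389, -0.02930943]), 'grip_force': 0.0, 'gripper_width': 0.08551996663060585}
```

```bash
python3 - <<'E'
import cv2
a=cv2.imread("pics/top0.png")[110:250,160:490]; b=cv2.imread("pics/scene0.png")[140:330,130:400]
a=cv2.resize(a,None,fx=2.4,fy=2.4,interpolation=cv2.INTER_CUBIC)
cv2.imwrite("pics/a.png",a)
cv2.imwrite("pics/b.png",cv2.resize(b,None,fx=2.9,fy=2.9,interpolation=cv2.INTER_CUBIC))
E
```

```text
(no output)
```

View pics/a.png

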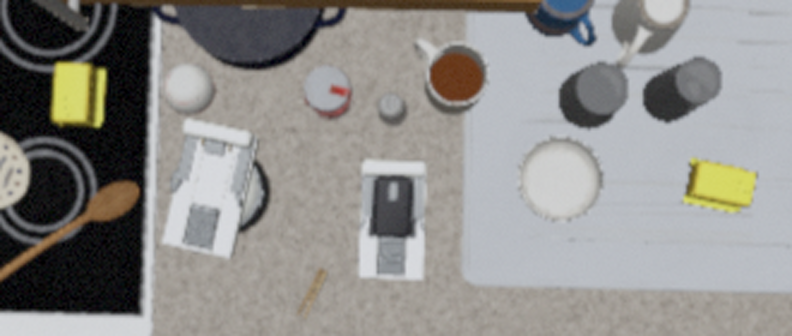

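View pics/b.png

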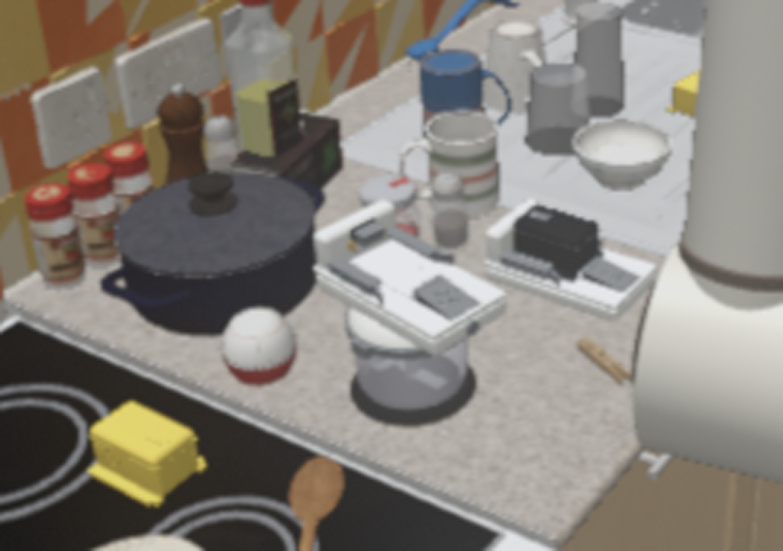

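The black pack sits in the charger at top pixel (324,195). The yellow ones at (192,149) and (460,187) are look-alikes, excluded by colour. The chopper's empty head is at about (247,188), yawed.

```bash
cat > h.py <<'E'
from workcell import arm
import numpy as np, cv2
from scipy.spatial.transform import Rotation as R
def cam(n, obs=None):
    c=arm.calibration(n)
    if n!="wrist": W=np.linalg.inv(c["world_to_cam"])
    else:
        T=np.eye(4); T[:3,:3]=R.from_quat(obs["ee_rot"]).as_matrix(); T[:3,3]=obs["position"]; W=T@c["hand_eye"]
    return c["K"],W
def world(px,z,KW):
    K,W=KW; u,v=px
    d=W[:3,:3]@np.array([(u-K[0,2])/K[0,0],-(v-K[1,2])/K[1,1],-1]); o=W[:3,3]
    return o+d*(z-o[2])/d[2]
def pix(p,KW):
    K,W=KW; q=np.linalg.inv(W)@np.append(p,1); return np.array([K[0,2]+K[0,0]*q[0]/-q[2],K[1,2]-K[1,1]*q[1]/-q[2]])
E
python3 - <<'E'
from h import *
KW=cam("top"); f=lambda x,y:(160+x/2.4,110+y/2.4)
np.set_printoptions(precision=4,suppress=True)
for n,p,z in [("ch nearL",(359,279),.024),("ch nearR",(425,279),.024),("ch farL",(362,160),.061),("ch farR",(426,160),.061),
 ("pack",(393,205),.07),("packTL",(376,177),.07),("packTR",(412,177),.07),("tongue",(391,257),.03),
 ("cp nearL",(163,243),.122),("cp nearR",(233,257),.122),("cp farL",(188,120),.159),("cp farR",(255,135),.159),("clip",(313,292),.012),("salt",(391,107),.09),("jam",(327,92),.108),("timer",(189,89),.062)]:
    print(n,world(f(*p),z,KW))
for q in range(1): print(R.from_quat(arm.get_obs()["ee_rot"]).as_matrix())
E
```

```text
ch nearL [ 0.4372 -0.1498  0.024 ]
ch nearR [ 0.4394 -0.2392  0.024 ]
ch farL [ 0.5957 -0.1513  0.061 ]
ch farR [ 0.5977 -0.236   0.061 ]
pack [ 0.5367 -0.1938  0.07  ]
packTL [ 0.573  -0.1706  0.07  ]
packTR [ 0.5741 -0.2178  0.07  ]
tongue [ 0.4681 -0.1925  0.03  ]
cp nearL [0.4801 0.0931 0.122 ]
cp nearR [0.4647 0.0047 0.122 ]
cp farL [0.6311 0.0586 0.159 ]
cp farR [ 0.6146 -0.024   0.159 ]
clip [ 0.4175 -0.0869  0.012 ]
salt [ 0.6629 -0.1883  0.09  ]
jam [ 0.6777 -0.1063  0.108 ]
timer [0.6851 0.0812 0.062 ]
[[ 0.9551  0.2963 -0.    ]
 [ 0.2963 -0.9551  0.0001]
 [ 0.     -0.0001 -1.    ]]
```

>>> apply_moves --moves '[-1, 0.026, 0.031, -0.003, -0.03, -1, 0.026, 0.031, -0.003, -0.03, -1, 0.026, 0.031, -0.003, -0.03, -1, 0.026, 0.031, -0.003, -0.03, -1, 0.026, 0.031, -0.003, -0.03, -1, 0.026, 0.031, -0.003, -0.03, -1, 0.026, 0.031, -0.003, -0.03, -1, 0.026, 0.031, -0.003, -0.03, -1, 0.026, 0.031, -0.003, -0.03, -1, 0.026, 0.031, -0.003, -0.03]'

```text
t: 1.73
position: [0.4311, -0.2373, 0.3748]
ee_rot: [1.0, -0.0, 0.0, 0.0]
ft_force: [0.1, -1.7, 0.0]
gripper_width: -0.0002
grip_force: 0.0
```

>>> apply_moves --moves '[-1, 0.018, 0.022, -0.01, 0, -1, 0.018, 0.023, -0.01, 0, -1, 0, 0, 0, 0, -1, 0, 0, 0, 0]'

```text
t: 2.07
position: [0.4668, -0.1931, 0.3542]
ee_rot: [1.0, 0.002, -0.0, -0.0]
ft_force: [0.3, -0.6, 0.8]
gripper_width: -0.0002
grip_force: 0.0
```

```bash
python3 - <<'E'
from h import *
o=arm.get_obs(); im=arm.read_camera("wrist"); KW=cam("wrist",o)
print(o["t"],o["position"],R.from_quat(o["ee_rot"]).as_matrix()[:2,0],o["ft_force"])
im=im[:,:,::-1].copy(); cv2.imwrite("pics/w1raw.png",im)
def frame(ox,oy,yaw,deck):
    return lambda x,y,z: np.array([ox+x*np.cos(yaw)-y*np.sin(yaw),oy+x*np.sin(yaw)+y*np.cos(yaw),deck+z])
for F in (frame(.5195,-.194,.01,.024),frame(.5526,.0321,-.207,.122)):
    for x,y,z in [(-82,44,0),(-82,-44,0),(76,44,37),(76,-44,37),(56,44,37),(56,-44,37),(-52,0,4)]:
        print((x,y,z),pix(F(x/1e3,y/1e3,z/1e3),KW).round(1))
cv2.imwrite("pics/w1.png",cv2.resize(im,(800,500),interpolation=cv2.INTER_CUBIC))
E
```

```text
2.0667 [ 0.46684791 -0.1931201   0.35420058] [0.99999385 0.00339389] [ 0.28374523 -0.56052478  0.77434208]
(-82, 44, 0) [279.2 208.1]
(-82, -44, 0) [373.  207.6]
(76, 44, 37) [262.8  11.5]
(76, -44, 37) [387.8  10.6]
(56, 44, 37) [264.4  42.3]
(56, -44, 37) [386.5  41.4]
(-52, 0, 4) [326.  177.6]
(-82, 44, 0) [-133.5  188.3]
(-82, -44, 0) [ 12.  216.2]
(76, 44, 37) [-320.3 -169.3]
(76, -44, 37) [ -84.9 -112.5]
(56, 44, 37) [-305.4 -108.9]
(56, -44, 37) [-79.4 -56.3]
(-52, 0, 4) [-72.2 157.3]
```

View pics/w1.png

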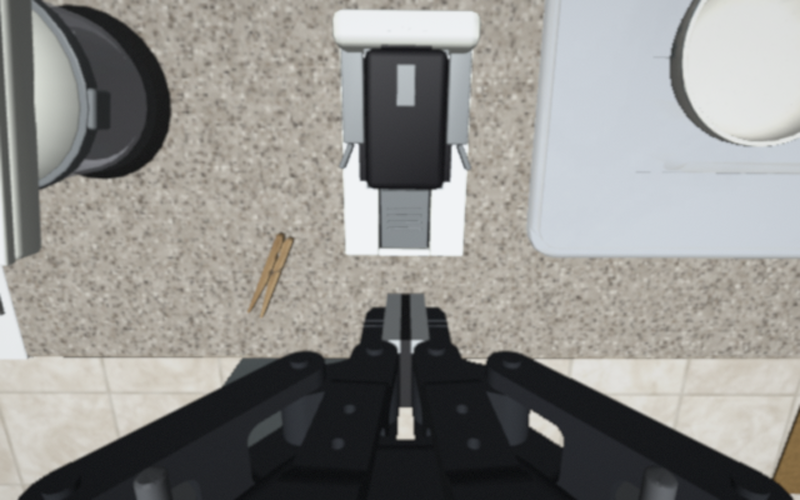

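The view shows the black pack in the charger, centred at (404,118) in the enlarged picture. The tongue is at (404,218), the clip at (270,275) and the chopper at the left edge. The charger lies about 3 mm further along x than I estimated, and its yaw is about 0.

```bash
python3 - <<'E'
from h import *
np.set_printoptions(precision=4,suppress=True)
o=arm.get_obs(); KW=cam("wrist",o); f=lambda a,b:(a/1.25-.1,b/1.25-.1)
for n,p,z in [("nL",(345,256),.024),("nR",(463,256),.024),("hL",(333,15),.058),("hR",(480,15),.058),("packNL",(362,187),.067),("packNR",(447,187),.067),("packFL",(366,51),.067),("packFR",(443,51),.067),("tongueN L",(380,248),.024),("tongueNR",(429,248),.024),("railL",(342,60),.036),("railR",(471,60),.036),("flareL",(343,165),.036),("flareR",(466,165),.036),("press",(404,218),.028)]: print(n,world(f(*p),z,KW))
E
```

```text
nL [ 0.4401 -0.1488  0.024 ]
nR [ 0.4403 -0.2373  0.024 ]
hL [ 0.5954 -0.1523  0.058 ]
hR [ 0.5956 -0.2363  0.058 ]
packNL [ 0.4983 -0.1673  0.067 ]
packNR [ 0.4984 -0.2195  0.067 ]
packFL [ 0.5751 -0.1716  0.067 ]
packFR [ 0.5752 -0.215   0.067 ]
tongueN L [ 0.4464 -0.1751  0.024 ]
tongueNR [ 0.4465 -0.2117  0.024 ]
railL [ 0.5746 -0.1535  0.036 ]
railR [ 0.5747 -0.2354  0.036 ]
flareL [ 0.5086 -0.1516  0.036 ]
flareR [ 0.5089 -0.235   0.036 ]
press [ 0.4702 -0.193   0.028 ]
```

>>> apply_moves --moves '[-1, 0.001, 0, -0.03, 0, -1, 0, 0, -0.03, 0, -1, 0, 0, -0.03, 0, -1, 0, 0, -0.03, 0, -1, 0, 0, -0.018, 0, -1, 0, 0, -0.005, 0, -1, 0, 0, 0, 0]'

```text
t: 2.7
position: [0.4668, -0.195, 0.2112]
ee_rot: [1.0, -0.0, -0.001, -0.0]
ft_force: [0.6, 0.5, 0.5]
gripper_width: 0.0
grip_force: 0.0
```

>>> apply_moves --moves '[-1, 0, 0, -0.003, 0, -1, 0, 0, -0.002, 0, -1, 0, 0, -0.002, 0, -1, 0, 0, 0, 0]'

```text
t: 3.03
position: [0.4674, -0.1943, 0.2051]
ee_rot: [1.0, 0.0, 0.0, 0.0]
ft_force: [-0.3, -0.3, -0.4]
gripper_width: 0.0002
grip_force: 0.0
```

>>> apply_moves --moves '[-1, 0, 0, -0.002, 0, -1, 0, 0, -0.002, 0, -1, 0, 0, -0.001, 0, -1, 0, 0, 0, 0]'

```text
t: 3.37
position: [0.4677, -0.1942, 0.2001]
ee_rot: [1.0, 0.0, 0.001, 0.0]
ft_force: [0.9, 1.2, 4.5]
gripper_width: 0.0
grip_force: 2.3
```

>>> apply_moves --moves '[-1, 0, 0, -0.001, 0, -1, 0, 0, -0.001, 0, -1, 0, 0, 0, 0]'

```text
t: 3.62
position: [0.4674, -0.1942, 0.1977]
ee_rot: [1.0, 0.0, 0.0, 0.0]
ft_force: [1.6, -1.3, 2.1]
gripper_width: -0.0
grip_force: 0.9
```

>>> apply_moves --moves '[-1, 0, 0, -0.001, 0, -1, 0, 0, 0, 0, -1, 0, 0, 0, 0]'

```text
t: 3.87
position: [0.4675, -0.1942, 0.197]
ee_rot: [1.0, 0.0, 0.0, 0.0]
ft_force: [-1.0, 1.0, 7.9]
gripper_width: 0.0
grip_force: 4.1
```

```bash
python3 - <<'E'
from h import *
o=arm.get_obs(); im=arm.read_camera("wrist")[:,:,::-1]; print(o["position"],o["ft_force"])
cv2.imwrite("pics/w2.png",cv2.resize(im[:260,180:480],None,fx=2.2,fy=2.2,interpolation=cv2.INTER_CUBIC))
E
```

```text
[ 0.46746084 -0.19421562  0.19701465] [-0.98312607  0.95584404  7.85815153]
```

View pics/w2.png

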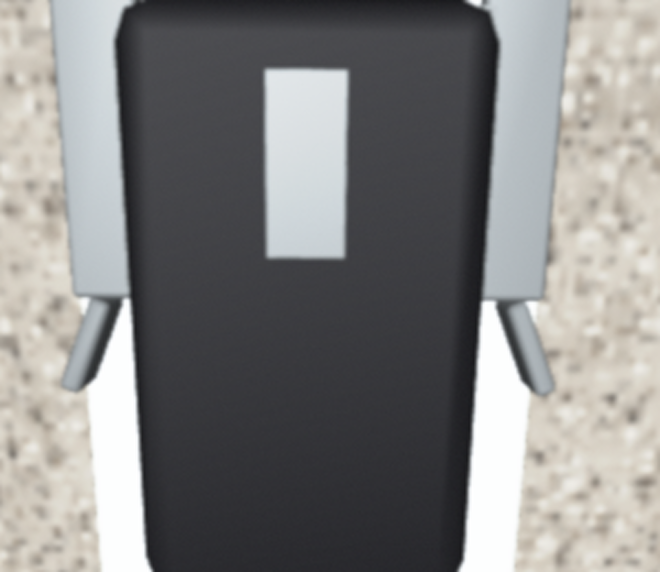

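```bash
python3 - <<'E'
from h import *
im=cv2.imread("pics/w1raw.png"); o=arm.get_obs(); KW=cam("wrist",o)
print(world((180+306/2.2,568/2.2),.067,KW),world((180+306/2.2,6/2.2),.067,KW),world((180+60/2.2,296/2.2),.036,KW),world((180+540/2.2,296/2.2),.036,KW))
E
```

```text
[ 0.48699308 -0.19260803  0.067     ] [ 0.56153132 -0.19281499  0.067     ] [ 0.52368531 -0.14918706  0.036     ] [ 0.52379691 -0.23318239  0.036     ]
```

>>> apply_moves --moves '[-1, 0, 0, 0, 0, -1, 0, 0, 0, 0]'

```text
t: 4.08
position: [0.4675, -0.1942, 0.197]
ee_rot: [1.0, 0.0, 0.0, 0.0]
ft_force: [-1.2, 0.4, 8.6]
gripper_width: -0.0001
grip_force: 4.1
```

>>> apply_moves --moves '[-1, 0, 0, 0.02, 0, -1, 0, 0, 0.035, 0, -1, 0, 0, 0.035, 0, 1, 0.028, 0, 0, 0, 1, 0.03, 0.001, 0, 0, 1, 0, 0, 0, 0, 1, 0, 0, 0, 0, 1, 0, 0, 0, 0]'

```text
t: 4.75
position: [0.525, -0.193, 0.286]
ee_rot: [1.0, 0.001, -0.001, -0.0]
ft_force: [0.7, 0.3, -0.3]
gripper_width: 0.0605
grip_force: 0.0
```

>>> apply_moves --moves '[1, 0, 0, -0.025, 0, 1, 0, 0, -0.025, 0, 1, 0, 0, -0.02, 0, 1, 0, 0, -0.004, 0, 1, 0, 0, 0, 0, 1, 0, 0, 0, 0]'

```text
t: 5.25
position: [0.5252, -0.1934, 0.2136]
ee_rot: [1.0, 0.0, 0.0, 0.0]
ft_force: [-0.0, -0.7, 0.7]
gripper_width: 0.0854
grip_force: 0.0
```

>>> apply_moves --moves '[-1, 0, 0, 0, 0, -1, 0, 0, 0, 0, -1, 0, 0, 0, 0, -1, 0, 0, 0, 0, -1, 0, 0, 0, 0, -1, 0, 0, 0, 0, -1, 0, 0, 0, 0, -1, 0, 0, 0, 0]' --newtons 50

```text
t: 5.92
position: [0.5255, -0.1933, 0.2137]
ee_rot: [1.0, 0.0, 0.001, 0.0]
ft_force: [-2.5, 0.1, 8.3]
gripper_width: 0.0473
grip_force: 51.8
```

>>> apply_moves --moves '[-1, -0.004, 0, 0.0005, 0, -1, -0.008, 0, 0, 0, -1, -0.01, 0, 0, 0, -1, -0.01, 0, 0, 0, -1, -0.01, 0, 0, 0, -1, -0.01, 0, 0, 0, -1, -0.01, 0, 0, 0, -1, -0.008, 0, 0, 0, -1, -0.004, 0, 0, 0, -1, 0, 0, 0, 0]'

```text
t: 6.75
position: [0.4501, -0.1932, 0.2137]
ee_rot: [1.0, 0.0, 0.0, 0.0]
ft_force: [-5.1, 0.4, 10.8]
gripper_width: 0.0473
grip_force: 53.0
```

```bash
python3 - <<'E'
from h import *
o=arm.get_obs(); im=arm.read_camera("wrist")[:,:,::-1]; print(o["position"],o["ft_force"])
cv2.imwrite("pics/w3.png",cv2.resize(im[:,120:520],None,fx=1.5,fy=1.5,interpolation=cv2.INTER_CUBIC))
E
```

```text
[ 0.45011033 -0.19320963  0.21371689] [-5.07627262  0.353935   10.78563159]
```

View pics/w3.png

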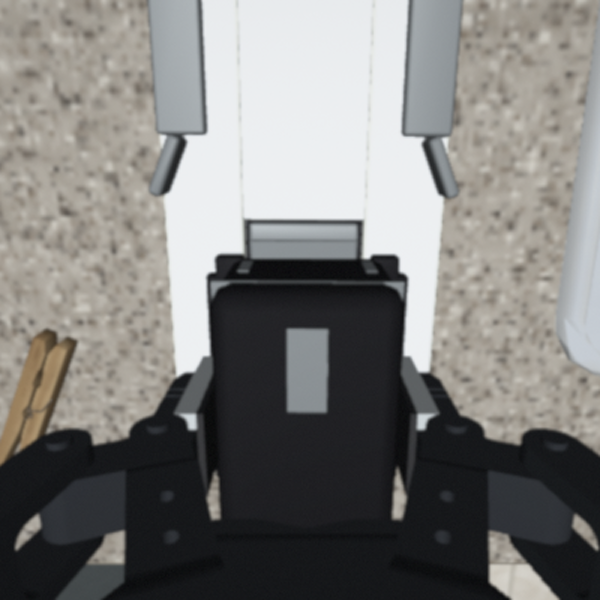

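>>> apply_moves --moves '[-1, 0, 0, 0.01, 0, -1, 0, 0, 0.02, 0, -1, 0, 0, 0.03, 0, -1, 0, 0, 0.03, 0, -1, 0, 0, 0.03, 0, -1, 0, 0, 0.025, 0, -1, 0, 0.01, 0.015, 0, -1, 0, 0.02, 0, 0, -1, 0, 0.025, 0, -0.02, -1, 0, 0.025, 0, -0.02]'

```text
t: 7.63
position: [0.4505, -0.1124, 0.3735]
ee_rot: [1.0, -0.021, -0.0, -0.0]
ft_force: [0.8, 0.2, -2.4]
gripper_width: 0.0474
grip_force: 52.2
```

>>> apply_moves --moves '[-1, 0, 0.025, 0, -0.02, -1, 0, 0.025, 0, -0.02, -1, 0, 0.025, 0, -0.02, -1, 0, 0.025, 0, -0.02, -1, 0, 0.025, 0, -0.02, -1, 0, 0.025, 0, -0.02, -1, 0, 0.014, 0, -0.02, -1, 0, 0.004, 0, -0.02, -1, 0, 0, 0, -0.007, -1, 0, 0, 0, 0]'

```text
t: 8.47
position: [0.4509, 0.0548, 0.3733]
ee_rot: [0.995, -0.103, -0.0, 0.0]
ft_force: [-0.2, -0.5, -2.6]
gripper_width: 0.0473
grip_force: 52.1
```

```bash
python3 - <<'E'
from h import *
o=arm.get_obs(); im=arm.read_camera("wrist")[:,:,::-1]; print(o["t"],o["position"],o["ft_force"],R.from_quat(o["ee_rot"]).as_matrix()[:2,0])
cv2.imwrite("pics/w4raw.png",im)
cv2.imwrite("pics/w4.png",cv2.resize(im[:,100:540],None,fx=1.5,fy=1.5,interpolation=cv2.INTER_CUBIC))
E
```

```text
8.4667 [0.4509052  0.05479817 0.37325537] [-0.15404161 -0.50061971 -2.55275954] [ 0.97894337 -0.20413178]
```

View pics/w4.png

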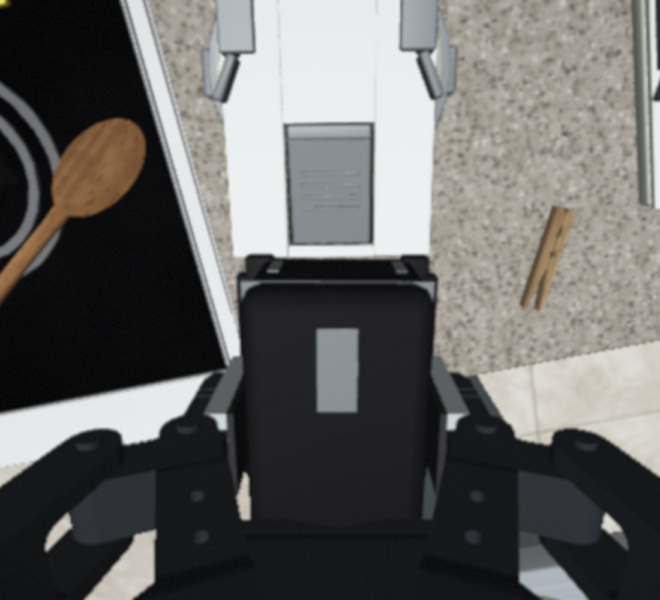

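```bash
python3 - <<'E'
from h import *
np.set_printoptions(precision=4,suppress=True)
o=arm.get_obs(); KW=cam("wrist",o); f=lambda a,b:(100+a/1.5-.17,b/1.5-.17)
p=R.from_quat(o["ee_rot"]).as_matrix()[:2,:2]; a=np.array([p[0,0],p[1,0]]); b=np.array([-a[1],a[0]])
for n,q,z in [("nL",(234,256),.122),("nR",(431,257),.122),("tipL",(285,123),.1305),("tipR",(374,123),.1305),("hingeL",(290,244),.122),("hingeR",(371,244),.122),
 ("lipL",(254,50),.134),("lipR",(400,50),.134),("railL",(217,50),.134),("railR",(440,50),.134),
 ("packfL",(241,285),.183+.043),("packfR",(434,285),.183+.043),("skidL",(245,258),.1885),("skidR",(438,258),.1885)]:
    w=world(f(*q),z,KW); d=w[:2]-o["position"][:2]; print(n,w,"tool",d@a,d@b)
E
```

```text
nL [0.483  0.0946 0.122 ] tool 0.02309490467232165 0.045850035242565694
nR [0.4646 0.0086 0.122 ] tool 0.022685425183321065 -0.0421627685563095
tipL [0.5327 0.0586 0.1305] tool 0.07913886628353675 0.02069331472533447
tipR [0.5255 0.0237 0.1305] tool 0.07915202174873749 -0.014915889471333415
hingeL [0.4832 0.0689 0.122 ] tool 0.02853588343258731 0.020699548040908018
hingeR [0.4759 0.0337 0.122 ] tool 0.028554140724734084 -0.015241076516231754
lipL [0.5605 0.0637 0.134 ] tool 0.10527189041620255 0.03139113468766261
lipR [0.5492 0.0095 0.134 ] tool 0.1052881644106897 -0.023983932427563952
railL [0.5634 0.0774 0.134 ] tool 0.10526776536210038 0.04542734122177134
railR [ 0.5461 -0.0054  0.134 ] tool 0.10529262213563541 -0.03915210876197186
packfL [0.4928 0.0692 0.226 ] tool 0.037844061766337755 0.022969072740205432
packfR [0.4833 0.0239 0.226 ] tool 0.0378699757344014 -0.023372671173790518
skidL [0.4925 0.0751 0.1885] tool 0.036429300219643294 0.02864181157744477
skidR [0.4803 0.016  0.1885] tool 0.03646097366166413 -0.03166445764359664
```

>>> apply_moves --moves '[-1, 0.014, -0.001, 0, 0, -1, 0.014, -0.002, 0, 0, -1, 0.014, -0.002, 0, 0, -1, 0, 0, -0.015, 0, -1, 0, 0, -0.02, 0, -1, 0, 0, -0.015, 0, -1, 0, 0, -0.006, 0, -1, 0, 0, 0, 0]'

```text
t: 9.18
position: [0.4931, 0.0492, 0.3161]
ee_rot: [0.995, -0.103, -0.001, 0.0]
ft_force: [-1.2, -0.5, -1.6]
gripper_width: 0.0474
grip_force: 52.3
```

>>> apply_moves --moves '[-1, 0, 0, -0.002, 0, -1, 0, 0, -0.001, 0, -1, 0, 0, -0.001, 0, -1, 0, 0, 0, 0]'

```text
t: 9.52
position: [0.4934, 0.0498, 0.3137]
ee_rot: [0.995, -0.103, 0.001, -0.0]
ft_force: [0.7, 0.0, -2.0]
gripper_width: 0.0476
grip_force: 52.3
```

>>> apply_moves --moves '[-1, 0, 0, 0, 0, -1, 0, 0, -0.001, 0, -1, 0, 0, 0, 0, -1, 0, 0, 0, 0]'

```text
t: 9.85
position: [0.4933, 0.0499, 0.3122]
ee_rot: [0.995, -0.103, 0.0, -0.0]
ft_force: [1.3, 0.0, -0.8]
gripper_width: 0.0473
grip_force: 52.3
```

```bash
python3 - <<'E'
from h import *
o=arm.get_obs(); im=arm.read_camera("wrist")[:,:,::-1]; print(o["t"],o["position"],o["ft_force"])
cv2.imwrite("pics/w5.png",cv2.resize(im[:280,160:480],None,fx=2,fy=2,interpolation=cv2.INTER_CUBIC))
E
```

```text
9.85 [0.4933377  0.04987328 0.31220006] [ 1.26710327  0.03819683 -0.79800146]
```

View pics/w5.png

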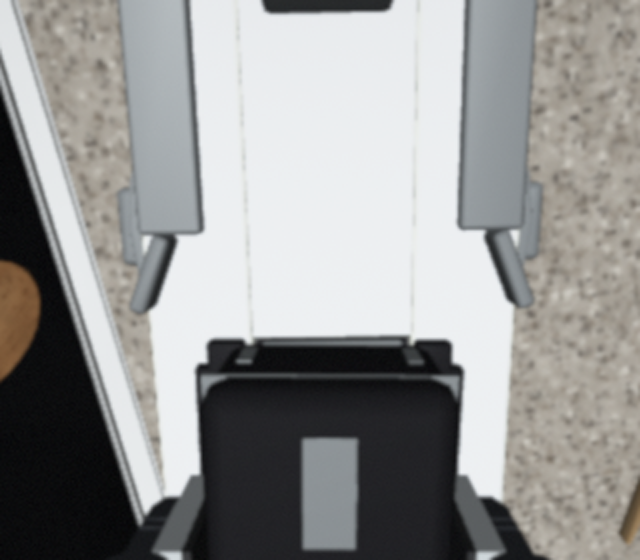

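>>> apply_moves --moves '[-1, 0.0049, -0.001, 0, 0, -1, 0.0049, -0.001, 0, 0, -1, 0.0049, -0.001, 0, 0, -1, 0.0049, -0.001, 0, 0, -1, 0, 0, 0, 0]' --newtons 60

```text
t: 10.32
position: [0.5139, 0.0456, 0.312]
ee_rot: [0.995, -0.103, 0.0, -0.0]
ft_force: [0.9, -0.5, -1.8]
gripper_width: 0.0472
grip_force: 63.3
```

>>> apply_moves --moves '[-1, 0.0049, -0.001, 0, 0, -1, 0.0049, -0.001, 0, 0, -1, 0.0049, -0.001, 0, 0, -1, 0.0049, -0.001, 0, 0, -1, 0.0049, -0.001, 0, 0, -1, 0, 0, 0, 0]'

```text
t: 10.82
position: [0.5383, 0.0406, 0.3121]
ee_rot: [0.995, -0.103, 0.0, -0.0]
ft_force: [1.0, 0.2, -1.6]
gripper_width: 0.0472
grip_force: 63.4
```

>>> apply_moves --moves '[-1, 0.0049, -0.001, 0, 0, -1, 0.0049, -0.001, 0, 0, -1, 0.0039, -0.0008, 0, 0, -1, 0.0029, -0.0006, 0, 0, -1, 0, 0, 0, 0]'

```text
t: 11.23
position: [0.5546, 0.0373, 0.3121]
ee_rot: [0.995, -0.103, 0.0, -0.0]
ft_force: [0.7, 0.1, -1.4]
gripper_width: 0.0474
grip_force: 63.4
```

>>> apply_moves --moves '[-1, 0.0029, -0.0006, 0, 0, -1, 0.0029, -0.0006, 0, 0, -1, 0.002, -0.0004, 0, 0, -1, 0, 0, 0, 0]'

```text
t: 11.57
position: [0.5621, 0.0358, 0.3121]
ee_rot: [0.995, -0.103, -0.0, -0.0]
ft_force: [-1.8, 0.7, -0.8]
gripper_width: 0.0471
grip_force: 63.6
```

>>> apply_moves --moves '[-1, 0.002, -0.0004, 0, 0, -1, 0.002, -0.0004, 0, 0, -1, 0, 0, 0, 0]'

```text
t: 11.82
position: [0.5661, 0.035, 0.3121]
ee_rot: [0.995, -0.103, -0.0, -0.0]
ft_force: [-2.9, 2.1, -0.9]
gripper_width: 0.0467
grip_force: 63.6
```

>>> apply_moves --moves '[-1, 0.002, -0.0004, 0, 0, -1, 0.001, -0.0002, 0, 0, -1, 0, 0, 0, 0]'

```text
t: 12.07
position: [0.569, 0.0344, 0.3121]
ee_rot: [0.995, -0.103, 0.0, -0.0]
ft_force: [-2.4, 1.4, -2.2]
gripper_width: 0.0472
grip_force: 63.6
```

>>> apply_moves --moves '[-1, 0.001, -0.0002, 0, 0, -1, 0.001, -0.0002, 0, 0, -1, 0, 0, 0, 0]'

```text
t: 12.32
position: [0.5709, 0.034, 0.3121]
ee_rot: [0.995, -0.103, -0.0, -0.0]
ft_force: [-3.8, 2.8, -2.8]
gripper_width: 0.0473
grip_force: 63.5
```

>>> apply_moves --moves '[-1, 0.001, -0.0002, 0, 0, -1, 0.001, -0.0002, 0, 0, -1, 0, 0, 0, 0]'

```text
t: 12.57
position: [0.5727, 0.0337, 0.3121]
ee_rot: [0.995, -0.103, -0.001, -0.0]
ft_force: [-8.0, 3.0, 0.1]
gripper_width: 0.0475
grip_force: 63.8
```

>>> apply_moves --moves '[-1, 0.001, -0.0002, 0, 0, -1, 0, 0, 0, 0, -1, 0, 0, 0, 0]'

```text
t: 12.82
position: [0.573, 0.0337, 0.3121]
ee_rot: [0.995, -0.103, -0.002, -0.0]
ft_force: [-18.5, 3.7, 4.8]
gripper_width: 0.0476
grip_force: 64.5
```

```bash
python3 - <<'E'
from h import *
np.set_printoptions(precision=4,suppress=True)
o=arm.get_obs(); im=arm.read_camera("wrist")[:,:,::-1]; cv2.imwrite("pics/w6.png",im); print(o["position"],o["ft_force"])
sc=arm.read_camera("scene")[:,:,::-1]
A=cv2.resize(im[:,160:480],None,fx=1.2,fy=1.2); B=cv2.resize(sc[190:290,210:330],None,fx=3.3,fy=3.3,interpolation=cv2.INTER_CUBIC)
c=np.zeros((480,800,3),np.uint8); c[:480,:384]=A; c[:330,390:390+396]=B; cv2.imwrite("pics/w6c.png",c)
E
```

```text
[0.573  0.0337 0.3121] [-18.526    3.7213   4.7755]
```

View pics/w6c.png

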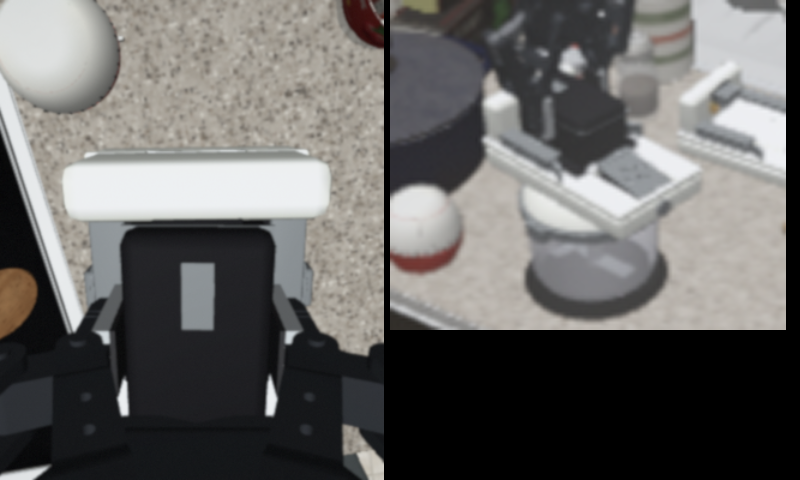

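>>> apply_moves --moves '[-1, -0.001, 0.0002, 0, 0, -1, -0.001, 0.0002, 0, 0, -1, 0, 0, 0, 0, 0.6, 0, 0, 0, 0, 1, 0, 0, 0, 0, 1, 0, 0, 0, 0, 1, 0, 0, 0, 0, 1, 0, 0, 0, 0, 1, 0, 0, 0, 0, 1, 0, 0, 0, 0]'

```text
t: 13.75
position: [0.5719, 0.0338, 0.3122]
ee_rot: [0.995, -0.103, 0.0, -0.0]
ft_force: [0.0, -0.3, -0.2]
gripper_width: 0.0853
grip_force: 0.0
```

>>> apply_moves --moves '[1, 0, 0, 0.01, 0, 1, 0, 0, 0.02, 0, 1, 0, 0, 0.03, 0, 1, 0, 0, 0.03, 0, 1, -0.03, 0.006, 0.02, 0, 1, -0.03, 0.006, 0, 0, 1, -0.03, 0.006, 0, 0, 1, -0.03, 0.006, 0, 0, 1, 0, 0, 0, 0]'

```text
t: 14.5
position: [0.448, 0.0587, 0.4237]
ee_rot: [0.995, -0.102, 0.001, -0.0]
ft_force: [-0.0, -0.7, 1.1]
gripper_width: 0.0852
grip_force: 0.0
```

```bash
python3 - <<'E'
from h import *
np.set_printoptions(precision=4,suppress=True)
o=arm.get_obs(); im=arm.read_camera("wrist")[:,:,::-1]; print(o["t"],o["position"],o["ft_force"])
cv2.imwrite("pics/w7raw.png",im); cv2.imwrite("pics/w7.png",cv2.resize(im[:,100:540],None,fx=1.5,fy=1.5,interpolation=cv2.INTER_CUBIC))
E
```

```text
14.5 [0.448  0.0587 0.4237] [-0.0154 -0.7122  1.1457]
```

View pics/w7.png

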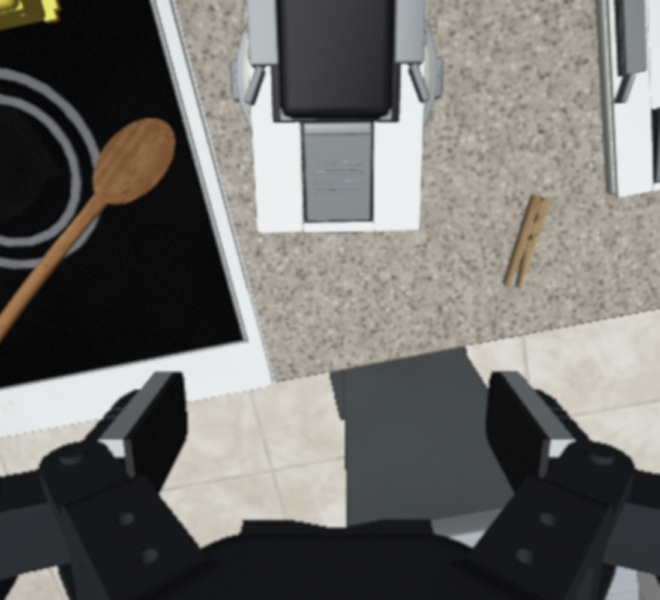

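The tongue's full ribbed top and bevelled tip show at (338,122–220), right behind the pack's near end. The pack hasn't sprung back and the gripper is clear, so I'm handing in.

```bash
python3 -c "
from workcell import arm
print(arm.job_done())"
```

```text
the job is handed in; nothing more can be done
None
```

The black pack is out of the charger and home in the chopper, with the chopper's catch seen up behind it; I handed the job in at about 14.5 s, and no verdict came back.

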